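Share three tins between the pans of a kitchen balance until it sits level

ROBOT

A 6-joint arm with a two-finger parallel gripper is mounted at the origin on a cart in front of the work surface, level with it; the furniture and walls round the work are solid. World frame = base frame: x ahead of the robot, y to its left, z up, the work surface at z = 0. Lengths are in mm, angles in degrees, forces in N, time in s.
With the tool pointing down it reaches from about 300 to 850 mm from the base axis. Payload 4.2 kg.
Tool frame: the origin (TCP) lies on the centre line of the jaws, within the pads' length; the fingertips stand 14 mm ahead of it and the grasp point (between the pads) lies 5 mm behind it; z points along the fingers, y is the line along which they close (so a half turn about z gives the same grasp; the last joint's range is limited). The gripper opens to 91 mm and grips with 3 to 60 N. Pads are 32 mm wide; open, the fingers measure 118 mm over their backs; the gripper's body (76 mm by 178 mm) begins 60 mm behind the grasp point.
Start: joints at [-71.219, 18.312, 89.639, -0, 72.044, -1.146], TCP at [195.981, -540.586, 227.976] pointing down, gripper open.
Joint ranges: [-177.97, 177.97], [-48.28, 115.42], [12.27, 149.76], [-77.06, 257.06], [2.81, 150.46], [-146.56, 146.56]. Speed limits (degrees/s): [147.25, 147.25, 180, 180, 180, 180].

INTERFACE

Orientations are given as [roll, pitch, yaw] about the fixed x, y, z axes, in that order (R = Rz(yaw) Ry(pitch) Rx(roll)).
In Python, from workcell import env gives the robot as it stands.
- The arm moves only by the tool arm_command, never from a script. Its argument "motion" is a list of rows, each an object with "offset": the shift along the tool's x, y, z in m, a list of three; "spin": the turn about the tool's z in rad. In form: [{"offset": [tx, ty, tz], "spin": spin}, ...]. A call has 1 to 5 rows; each row shifts and turns the commanded pose from where the row before left it, along the tool's axes as they then stand; what a row does not reach is not made up. A row lasts 1/8 s, in which the tool goes at most 62.5 mm and 10.7 degrees, less where a joint would pass 70% of its speed; a pose out of reach is approached as far as the arm can. A call with a gripper value outside its range is refused whole. "jaw" is the finger opening in m, from 0 to 0.0912, set as the call begins (left out, the last holds). The fingers move at their own pace and stop on an object; "newtons" is the grip in N (left out, the last holds). Time passes only in rows, so rows that do not move let the fingers close. It gives the time, the measured TCP pose, the force, the opening and the grip force at its end, in the units of the state.
- env.state(): the state, without advancing time (a new reading comes with each control period).
- env.grab_frame(name): name is "scene" or "top" or "wrist"; returns (picture, depth): 420x560x3 uint8, blue, green, red; 420x560 float32, mm along the optical axis (not along the pixel's ray), 0 where there is no reading.
- env.camera_model(name): a dict with "fx", "fy", "cx", "cy" (pixels), "k1" (the pictures are not rectified: a ray, as slopes to the right and down, at radius r is drawn at 1 + k1 r^2 times it, then the intrinsics apply), "eye" and "rotation" of the camera in the world; the wrist camera has in their place "hand_eye" (4x4, takes a point from camera to tool coordinates, whose origin is the TCP and whose axes are the flange's). Camera axes: x right, y down, z forward; pixel columns grow to the right and rows downward; lengths in mm; the calibration is good to about 2 mm. A picture is of the moment at which its call begins: read the wrist's pose just before it. camera_model takes no time and is no camera call.
- env.job_done(): hands the job in; it is judged then, once.
Trained networks look in the newest picture that a camera, given by its name, has taken for a name from the list of things; names that differ only in an ending like _2 or _b are one class to them, and where a whole thing is asked for, a point or a joint stands for the part that bears it (a point fixed in the world has none). Each returns a list of dicts, best first, with "score" (0 to 1); they miss things now and then, are a little off and sometimes report something else, mostly with a low value. They report only what shows in the picture. A call takes as long as a camera call. They do not tell look-alikes from the thing itself.
- env.boxes_of(camera, target): "bbox" ([left, top, right, bottom] in pixels, round what is visible of it).
- env.pinpoint(camera, target): "location" ([column, row] in pixels: a listed point, or the origin of a listed thing).
The state is a dict: "time_s": time; "qpos": joint angles; "qvel": joint speeds; "effort": joint torques, N m; "ee_pos": TCP position; "ee_rot": TCP orientation; "force": force on the tool from outside, world axes, zero at the start; "torque": the same for the moment, N m; "gripper_width": finger opening in mm; "gripper_force": force on a finger pad.
Only numpy, scipy, OpenCV 4.12 (cv2) and the standard library are available. Lean on these libraries where they do the work, as an engineer would, in place of code of your own. Each camera call takes 0.05 s, during which the arm holds its last target. There are 200 camera calls.

TASK

The three tins look alike but are not equally full. Put all three on the balance, standing upright along the wire pans, and share them between the two pans so that the balance comes to rest level; one way of sharing them does it. Set the tins down rather than dropping them, and leave the onion, garlic, mug, mill and honey jar where they are.

Things in the scene. Friction and masses are not known exactly. Their poses are not given: they have to be found in the camera images.
- balance: two-pan kitchen balance, fixed; white base 130 x 150 x 44 mm, origin under its centre on the worktop; y runs from the right pan to the left pan (65 mm each way), x along the troughs, away from the robot. Between the pans a red needle in front of a 130 mm high white dial points to the green mark when level
- pan_left_floor (a point): centre of the left (+y) pan's floor, on its upper face, moving with it; axes as the balance. Each pan is a narrow wire trough along x: floor 146 x 46 mm inside, wire rails on both long sides up to 63 mm above the floor, short ends open above an 8 mm lip. A tin fits only with its 50 mm side along x, with finger room at its narrow ends alone. Two tins start here
- pan_right_floor (a point): centre of the right (-y) pan's floor, on its upper face, moving with it; axes as the balance. Same wire trough as the left one, empty at the start. A pan takes two tins in a row, centred about 38 mm before and behind this point
- pan_left (a joint): left pan in m: 0 = level, positive = sunk, negative = raised; stops at +-0.021. The pans move oppositely, equally far; level, both floors are 70 mm above the worktop. A centring spring (196 N/m) makes the travel proportional to the difference in load, 1 mm per 20 g; well damped, at rest about 1 s after a change
- pan_right (a joint): right pan in m: 0 = level, positive = sunk, negative = raised; stops at +-0.021. Always minus the left pan's value
- stand: wooden stand, fixed, 82 x 60 mm; origin under its centre. Holds a tin on its 10 mm high floor between two cheeks 56 mm apart along x, 13 mm thick, 66 mm high, so only the tin's broad faces (34 mm apart along y) can be gripped there. Gripped so, the tin cannot be lowered into a wire pan: stand it on the worktop and take it by its narrow ends
- tin_1: one of three look-alike closed tins, blue with a steel lid and a paper band, 50 (its x) by 34 (its y) by 54 mm high; origin at the centre of its underside, z up. Fillings differ and are hidden: 0.1 to 0.27 kg. Starts in the left pan.
- tin_2: one of three look-alike closed tins, blue with a steel lid and a paper band, 50 (its x) by 34 (its y) by 54 mm high; origin at the centre of its underside, z up. Fillings differ and are hidden: 0.1 to 0.27 kg. Starts in the left pan.
- tin_3: one of three look-alike closed tins, blue with a steel lid and a paper band, 50 (its x) by 34 (its y) by 54 mm high; origin at the centre of its underside, z up. Fillings differ and are hidden: 0.1 to 0.27 kg. Starts in the wooden stand. Towards the robot from the stand, left of the balance, the worktop is free, as far as x = 0.33 m.
- onion: brown onion, 83 mm across, 94 mm high, loose bystander behind the stand; origin at the centre of its underside
- garlic: garlic bulb, 56 mm across and high, loose bystander behind the balance; origin at the centre of its underside
- mug: white mug with a pink band, 82 mm across, 94 mm high, loose bystander behind; origin at the centre of its underside
- mill: wooden pepper mill, 58 mm across, 170 mm high, loose bystander behind the balance; origin at the centre of its underside
- honey_jar: glass honey jar with a grey lid, 71 mm across, 110 mm high, loose bystander behind the balance; origin at the centre of its underside
Things that resemble listed ones, but are neither listed nor needed, are in the scene too. Leave any orange or red look-alike of the tin_2 alone.

How it is judged (in metres and radians):
At the end, for the whole second after the job is handed in: All three tins stand upright (within 0.08 rad) and at rest on the floors of the two pans (within 6 mm of the floor's height), inside the rails, and both pans are at rest within 2.8 mm of level (((x of tin_1 in the frame of pan_left_floor between -0.05 and 0.05 m and y of tin_1 in the frame of pan_left_floor between -0.013 and 0.013 m and z of tin_1 in the frame of pan_left_floor between -0.006 and 0.006 m and angle between tin_1's own z axis and vertical below 0.08 rad) or (x of tin_1 in the frame of pan_right_floor between -0.05 and 0.05 m and y of tin_1 in the frame of pan_right_floor between -0.013 and 0.013 m and z of tin_1 in the frame of pan_right_floor between -0.006 and 0.006 m and angle between tin_1's own z axis and vertical below 0.08 rad)) and linear speed of each of tin_1, tin_2, tin_3 below 0.02 m/s and ((x of tin_2 in the frame of pan_left_floor between -0.05 and 0.05 m and y of tin_2 in the frame of pan_left_floor between -0.013 and 0.013 m and z of tin_2 in the frame of pan_left_floor between -0.006 and 0.006 m and angle between tin_2's own z axis and vertical below 0.08 rad) or (x of tin_2 in the frame of pan_right_floor between -0.05 and 0.05 m and y of tin_2 in the frame of pan_right_floor between -0.013 and 0.013 m and z of tin_2 in the frame of pan_right_floor between -0.006 and 0.006 m and angle between tin_2's own z axis and vertical below 0.08 rad)) and ((x of tin_3 in the frame of pan_left_floor between -0.05 and 0.05 m and y of tin_3 in the frame of pan_left_floor between -0.013 and 0.013 m and z of tin_3 in the frame of pan_left_floor between -0.006 and 0.006 m and angle between tin_3's own z axis and vertical below 0.08 rad) or (x of tin_3 in the frame of pan_right_floor between -0.05 and 0.05 m and y of tin_3 in the frame of pan_right_floor between -0.013 and 0.013 m and z of tin_3 in the frame of pan_right_floor between -0.006 and 0.006 m and angle between tin_3's own z axis and vertical below 0.08 rad)) and value of joint pan_left between -0.0028 and 0.0028 m and velocity of joint pan_left between -0.01 and 0.01 m/s and value of joint pan_right between -0.0028 and 0.0028 m and velocity of joint pan_right between -0.01 and 0.01 m/s); the robot touches nothing.
It fails at once if a tin is dropped (falls free of the fingers faster than 0.4 m/s) ((linear speed of tin_1 above 0.4 m/s and contact force between the fingers and tin_1 below 0.05 N) or (linear speed of tin_2 above 0.4 m/s and contact force between the fingers and tin_2 below 0.05 N) or (linear speed of tin_3 above 0.4 m/s and contact force between the fingers and tin_3 below 0.05 N)).
It fails at once if the onion, garlic, mug, mill or honey jar is moved more than 20 mm (distance of any of onion, garlic, mug, mill, honey_jar from where it was at the start of the episode above 0.02 m).
It also fails if it takes over 72 s, if anything falls off the work surface, if the arm or the gripper's body presses on something with over 40 N, if the wrist force passes 120 N, or if a joint passes its speed limit or range.

## Working session

There is one attempt and no reset: what is moved stays moved. The work goes in short steps, Python scripts to look and compute and a tool call to move; the robot and the scene stay as the last step left them, time stands still between calls to the robot, and variables do not carry over. Pictures are saved under pics/ and viewed, at most 10 in all, crops included, and the job is handed in when it is done.

Besides the shell and the picture viewer there is one more tool, called after "Request:" in YAML: its name, and indented under it one key for each argument. arm_command: Moves the arm, as the interface text tells. Its arguments: {"type":"object","properties":{"motion":{"type":"array"},"jaw":{"type":"number"},"newtons":{"type":"number"}},"required":["motion"]}

```bash
mkdir -p pics; cat > h.py <<'E'
import numpy as np, cv2
from workcell import env
from scipy.spatial.transform import Rotation as R
def cam(n, s=None):
    m=env.camera_model(n)
    if n!='wrist': return m,np.array(m['rotation'],float).reshape(3,3),np.array(m['eye'],float)
    s=s or env.state(); T=np.array(m['hand_eye'],float).reshape(4,4)
    Rt=R.from_euler('xyz',s['ee_rot'],degrees=True).as_matrix()
    return m,Rt@T[:3,:3],Rt@T[:3,3]+np.array(s['ee_pos'])
def und(m,uv):
    d=(np.asarray(uv,float).reshape(-1,2)-[m['cx'],m['cy']])/[m['fx'],m['fy']]; s=d.copy()
    for _ in range(15): s=d/(1+m['k1']*(s**2).sum(1,keepdims=True))
    return s
def atz(c,uv,z):
    m,Rm,e=c; s=und(m,uv); d=np.c_[s,np.ones(len(s))]@Rm.T
    return e+d*((z-e[2])/d[:,2])[:,None]
def cloud(c,D):
    m,Rm,e=c; v,u=np.mgrid[:D.shape[0],:D.shape[1]]
    s=und(m,np.c_[u.ravel(),v.ravel()]); P=(np.c_[s,np.ones(len(s))]*D.ravel()[:,None])@Rm.T+e
    P[D.ravel()==0]=np.nan
    return P.reshape(*D.shape,3)
E
python3 - <<'E'
from h import *
print(env.state()['time_s'],env.state()['ee_rot'])
for n in('scene','top'):
    p,D=env.grab_frame(n); cv2.imwrite(f'pics/{n}0.png',p); np.save(f'{n}0.npy',D)
    c=cam(n); print(n,c[2].round(),c[0]['fx'],c[1].round(2).tolist())
    P=cloud(c,D)
    for t in('tin_1','stand','balance','pan_left_floor','pan_right_floor'):
        for b in env.boxes_of(n,t): print(t,'box',np.round(b['bbox']),round(b['score'],2))
        for b in env.pinpoint(n,t): print(t,'pt',np.round(b['location'],1),round(b['score'],2), atz(c,[b['location']],70 if 'pan' in t else 0).round().tolist())
E
```

```text
0.0 [-1.79897835e+02 -1.35656782e-03  1.99272336e+01]Traceback (most recent call last):
  File "<stdin>", line 5, in <module>
  File "h.py", line 6, in cam
    if n!='wrist': return m,np.array(m['rotation'],float).reshape(3,3),np.array(m['eye'],float)
                            ~~~~~~~~~~~~~~~~~~~~~~~~~~~~~~~~~~~~~^^^^^
ValueError: cannot reshape array of size 3 into shape (3,3)
```

```bash
sed -i "s/np.array(m\['rotation'\],float).reshape(3,3)/R.from_euler('xyz',m['rotation'],degrees=True).as_matrix()/" h.py
python3 - <<'E'
from h import *
print(env.camera_model('scene'),env.camera_model('wrist'))
for n in('scene','top'):
    p,D=env.grab_frame(n); cv2.imwrite(f'pics/{n}0.png',p); np.save(f'{n}0.npy',D)
    c=cam(n); print(n,c[2].round(),c[0]['fx'],c[1].round(2).tolist())
    P=cloud(c,D)
    for t in('tin_1','stand','balance','pan_left_floor','pan_right_floor'):
        for b in env.boxes_of(n,t): print(t,'box',np.round(b['bbox']),round(b['score'],2))
        for b in env.pinpoint(n,t): print(t,'pt',np.round(b['location'],1),round(b['score'],2), atz(c,[b['location']],70 if 'pan' in t else 0).round().tolist())
E
```

```text
{'fx': 460.7763516075846, 'fy': 460.7763516075846, 'cx': 283.1099014699151, 'cy': 215.84527108193038, 'k1': -0.06676839102002098, 'eye': array([ 35.95948103,  54.96606255, 984.03294489]), 'rotation': array([-151.14180875,    0.5850283 ,  -64.46674964])} {'fx': 331.97956135442263, 'fy': 331.97956135442263, 'cx': 277.73459256449735, 'cy': 216.38241757689977, 'k1': -0.019006888679376353, 'hand_eye': array([[-1.43331593e-04, -9.68201809e-01, -2.50170413e-01,
         7.09073814e+01],
       [ 9.99999975e-01, -9.61665331e-05, -2.00755069e-04,
         4.70304396e-01],
       [ 1.70313400e-04, -2.50170436e-01,  9.68201799e-01,
        -1.57564400e+02],
       [ 0.00000000e+00,  0.00000000e+00,  0.00000000e+00,
         1.00000000e+00]])}
scene [ 36.  55. 984.] 460.7763516075846 [[0.43, -0.79, 0.43], [-0.9, -0.37, 0.22], [-0.01, -0.48, -0.88]]
tin_1 box [268. 214. 285. 242.] 0.89
tin_1 box [202. 202. 225. 234.] 0.87
tin_1 box [169. 242. 196. 272.] 0.78
tin_1 box [311. 202. 334. 239.] 0.75
tin_1 box [297. 232. 322. 266.] 0.74
tin_1 box [187. 276. 219. 308.] 0.66
tin_1 pt [277.1 232. ] 0.82 [
[... 1290 characters left out ...]
468.0, 295.0, 0.0]]
tin_1 pt [326.6 186.8] 0.75 [[522.0, 182.0, 0.0]]
tin_1 pt [326.1 217.2] 0.73 [[439.0, 187.0, 0.0]]
tin_1 pt [234.2 220.9] 0.57 [[435.0, 434.0, 0.0]]
stand box [221. 205. 248. 238.] 0.96
stand pt [234.  223.9] 0.66 [[426.0, 435.0, 0.0]]
stand pt [288.9 167.6] 0.22 [[578.0, 284.0, 0.0]]
balance box [222. 207. 248. 240.] 0.61
balance box [311. 160. 398. 236.] 0.59
balance pt [348.2 207.1] 0.8 [[465.0, 126.0, 0.0]]
balance pt [341.2 131.8] 0.48 [[676.0, 137.0, 0.0]]
pan_left_floor box [313. 168. 342. 236.] 0.73
pan_left_floor pt [327.7 202.6] 0.78 [[468.0, 187.0, 70.0]]
pan_right_floor box [364. 160. 401. 227.] 0.66
pan_right_floor pt [377.5 196. ] 0.92 [[482.0, 59.0, 70.0]]
```

View pics/scene0.png

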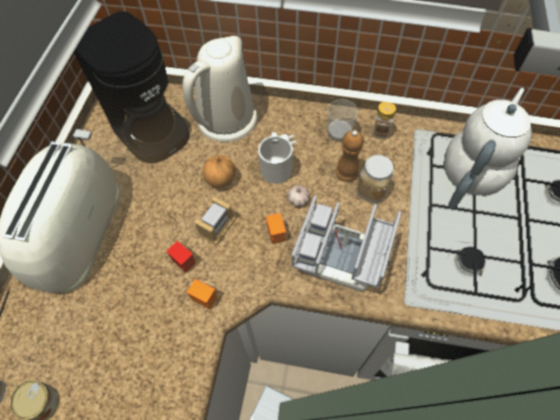

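View pics/top0.png

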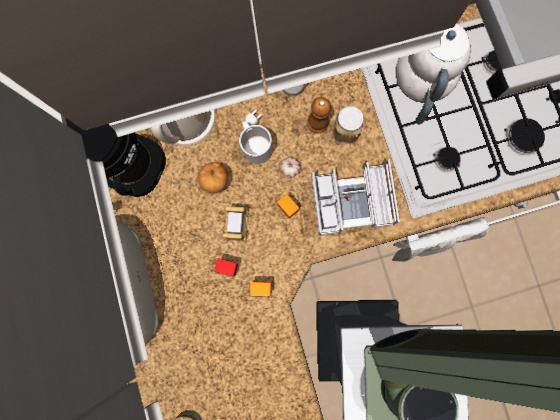

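The top picture shows the two tins in the left pan at (326,187) and (326,217), and the stand with its tin at (234,221). The look-alikes are one red at (226,267) and two orange at (260,289) and (288,205), so they don't fit the description (blue with a steel lid). I'll move in for a closer look with the wrist camera, which will also give the confirming crop.

Request:
arm_command:
  motion:
    - {"offset": [0.033,-0.048,-0.011],"spin": 0}
    - {"offset": [0.033,-0.048,-0.011],"spin": 0}
    - {"offset": [0.033,-0.048,-0.011],"spin": 0}
    - {"offset": [0.033,-0.048,-0.011],"spin": 0}
    - {"offset": [0.033,-0.048,-0.011],"spin": 0}
  jaw: 0.064

```text
time_s: 1.78
ee_pos: [269.5, -257.0, 283.5]
ee_rot: [180.0, -0.0, 19.9]
force: [1.6, 0.7, 0.5]
gripper_width: 64.0
gripper_force: 0.0
```

Request:
arm_command:
  motion:
    - {"offset": [0.033,-0.048,-0.011],"spin": 0}
    - {"offset": [0.033,-0.048,-0.011],"spin": 0}
    - {"offset": [0.033,-0.048,-0.011],"spin": 0}
    - {"offset": [0.033,-0.048,-0.011],"spin": 0}
    - {"offset": [0.033,-0.048,-0.011],"spin": 0}

```text
time_s: 2.4
ee_pos: [342.7, 25.0, 338.7]
ee_rot: [179.9, -0.1, 19.9]
force: [1.2, -0.5, 0.3]
gripper_width: 63.9
gripper_force: 0.0
```

Request:
arm_command:
  motion:
    - {"offset": [0.033,-0.048,-0.011],"spin": 0}
    - {"offset": [0.033,-0.048,-0.011],"spin": 0}
    - {"offset": [0.033,-0.048,-0.011],"spin": 0}
    - {"offset": [0.033,-0.048,-0.011],"spin": 0}
    - {"offset": [0,0,0],"spin": -0.166}

```text
time_s: 3.02
ee_pos: [402.1, 252.3, 381.7]
ee_rot: [-180.0, -0.0, 30.0]
force: [-0.2, -2.1, -0.4]
gripper_width: 64.3
gripper_force: 0.0
```

Request:
arm_command:
  motion:
    - {"offset": [0,0,0],"spin": -0.166}
    - {"offset": [0,0,0],"spin": -0.166}
    - {"offset": [0,0,0],"spin": -0.166}
    - {"offset": [0,0,0],"spin": -0.166}
    - {"offset": [0,0,0],"spin": -0.166}

```text
time_s: 3.65
ee_pos: [401.2, 248.6, 381.9]
ee_rot: [180.0, 0.0, 77.3]
force: [-0.2, -1.1, -0.2]
gripper_width: 64.1
gripper_force: 0.0
```

Request:
arm_command:
  motion:
    - {"offset": [0,0,0],"spin": -0.166}
    - {"offset": [0,0,0],"spin": -0.166}
    - {"offset": [0,0,0],"spin": 0}

```text
time_s: 4.03
ee_pos: [401.2, 248.6, 381.9]
ee_rot: [180.0, 0.0, 95.9]
force: [-0.7, -0.1, -0.1]
gripper_width: 63.8
gripper_force: 0.0
```

```bash
cat > w.py <<'E'
from h import *
def snap(tag, n='wrist'):
    s=env.state(); p,D=env.grab_frame(n); cv2.imwrite(f'pics/{tag}.png',p); np.save(f'{tag}.npy',D)
    c=cam(n,s); P=cloud(c,D); np.save(f'{tag}_P.npy',P); return c,p,D,P
E
python3 - <<'E'
from w import *
c,p,D,P=snap('w1')
for t in('tin_1','stand','balance','pan_left_floor','pan_right_floor'):
    for b in env.boxes_of('wrist',t): print(t,'box',np.round(b['bbox']),round(b['score'],2))
    for b in env.pinpoint('wrist',t): print(t,'pt',np.round(b['location'],1),round(b['score'],2), atz(c,[b['location']],60 if 'pan' in t else 0).round().tolist())
E
```

```text
tin_1 box [326. 215. 372. 242.] 0.93
tin_1 box [210.   3. 246.  52.] 0.84
tin_1 box [169.  64. 204. 107.] 0.78
tin_1 box [290.  32. 331.  68.] 0.73
tin_1 box [278. 216. 314. 246.] 0.72
tin_1 box [305. 137. 347. 175.] 0.57
tin_1 pt [321.2 152.6] 0.9 [[468.0, 292.0, 0.0]]
tin_1 pt [295.3 217.9] 0.68 [[439.0, 180.0, 0.0]]
tin_1 pt [232.9  31.7] 0.68 [[314.0, 453.0, 0.0]]
tin_1 pt [187.7  90. ] 0.64 [[251.0, 365.0, 0.0]]
tin_1 pt [390.9 168.3] 0.46 [[583.0, 279.0, 0.0]]
stand box [274.  20. 344.  80.] 0.9
stand box [269. 204. 378. 339.] 0.21
stand pt [305.5  57. ] 0.81 [[425.0, 429.0, 0.0]]
balance box [266. 206. 381. 339.] 0.7
balance pt [313.3 249.8] 0.77 [[476.0, 127.0, 0.0]]
pan_left_floor box [268. 202. 383. 254.] 0.59
pan_left_floor box [328. 209. 374. 243.] 0.57
pan_left_floor pt [319.9 220.7] 0.76 [[471.0, 195.0, 60.0]]
pan_right_floor box [267. 308. 352. 338.] 0.84
pan_right_floor pt [320.3 309.3] 0.87 [[492.0, 48.0, 60.0]]
```

View pics/w1.png

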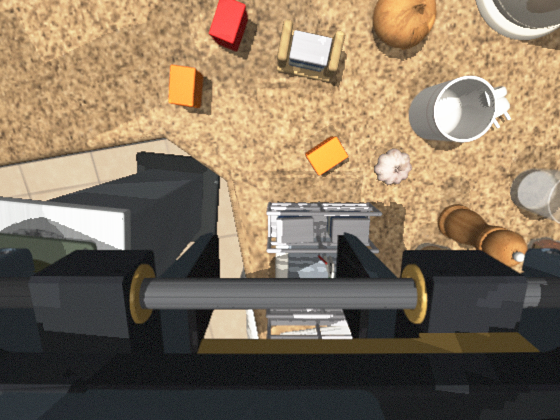

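```bash
python3 - <<'E'
from h import *
Pw=np.load('w1_P.npy'); Pt=cloud(cam('top'),np.load('top0.npy')); Ps=cloud(cam('scene'),np.load('scene0.npy'))
for nm,P in(('wrist',Pw),('top',Pt),('scene',Ps)):
    q=P.reshape(-1,3)
    def reg(x0,x1,y0,y1): 
        m=(q[:,0]>x0)&(q[:,0]<x1)&(q[:,1]>y0)&(q[:,1]<y1); return q[m]
    t=reg(330,410,330,420); print(nm,'table z',np.median(t[:,2]).round(1))
    for lab,r in(('pan',(390,560,140,240)),('stand',(380,480,390,480))):
        g=reg(*r); h=np.histogram(g[:,2],np.arange(0,150,4)); print(lab,[(int(b),int(n)) for b,n in zip(h[1],h[0]) if n>8])
cv2.imwrite('pics/w1c.png',np.vstack([cv2.resize(cv2.imread('pics/w1.png')[195:345,260:400],None,fx=4,fy=4,interpolation=cv2.INTER_CUBIC)]))
E
```

```text
wrist table z 0.9
pan [(0, 1479), (36, 18), (40, 108), (44, 80), (48, 291), (52, 458), (56, 63), (60, 67), (64, 19), (68, 21), (72, 30), (76, 24), (80, 193), (84, 525), (88, 87), (92, 85), (96, 45), (100, 111), (104, 1456), (108, 257), (112, 732), (116, 103), (120, 12), (124, 11), (128, 34)]
stand [(0, 1191), (4, 37), (8, 418), (12, 47), (16, 26), (20, 21), (24, 28), (28, 25), (32, 21), (36, 22), (40, 39), (44, 50), (48, 46), (52, 32), (56, 44), (60, 159), (64, 1766), (68, 42)]
top table z -1.0
pan [(0, 203), (4, 10), (32, 25), (36, 68), (40, 130), (44, 74), (48, 186), (52, 85), (56, 29), (60, 18), (68, 12), (72, 14), (76, 33), (80, 97), (84, 36), (88, 9), (92, 9), (96, 16), (100, 173), (104, 375), (108, 141), (112, 174), (116, 27)]
stand [(0, 125), (4, 76), (8, 83), (12, 21), (36, 15), (40, 11), (44, 9), (56, 37), (60, 234), (64, 194), (68, 13)]
scene table z 0.6
pan [(0, 227), (4, 12), (12, 11), (16, 14), (20, 9), (28, 12), (32, 17), (36, 94), (40, 269), (44, 138), (48, 141), (52, 134), (56, 68), (60, 37), (64, 40), (68, 33), (72, 37), (76, 40), (80, 115), (84, 122), (88, 41), (92, 27), (96, 40), (100, 68), (104, 557), (108, 175), (112, 292), (116, 60), (120, 9), (128, 12)]
stand [(0, 197), (4, 61), (8, 112), (12, 43), (16, 27), (20, 28), (24, 38), (28, 24), (32, 33), (36, 33), (40, 36), (44, 28), (48, 30), (52, 40), (56, 50), (60, 136), (64, 361), (68, 35)]
```

View pics/w1c.png

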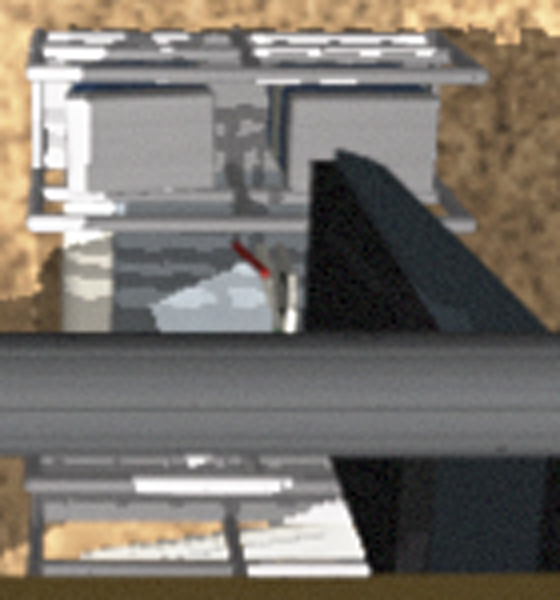

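Both pan tins, at crop (145,140) and (365,135), show blue sides under plain steel lids, with the red needle between the pans. They are the right ones: the look-alikes are red or orange all over. The lids are at z≈106, so the left pan is sunk about 18 mm, which gives m1+m2≈360 g. tin_3 is therefore a light one, and the heavy tin is one of these two. Next I'll fit the poses.

```bash
python3 - <<'E'
from h import *
P=np.load('w1_P.npy')
def rects(P,x,y,z,step=1.0,minA=400,er=5):
    q=P.reshape(-1,3); m=(q[:,0]>x[0])&(q[:,0]<x[1])&(q[:,1]>y[0])&(q[:,1]<y[1])&(q[:,2]>z[0])&(q[:,2]<z[1])
    q=q[m]; im=np.zeros((int((y[1]-y[0])/step),int((x[1]-x[0])/step)),np.uint8)
    im[((q[:,1]-y[0])/step).astype(int),((q[:,0]-x[0])/step).astype(int)]=255
    im=cv2.morphologyEx(im,cv2.MORPH_CLOSE,np.ones((5,5))); im=cv2.morphologyEx(im,cv2.MORPH_OPEN,np.ones((er,er)))
    for c in cv2.findContours(im,cv2.RETR_EXTERNAL,cv2.CHAIN_APPROX_NONE)[0]:
        if cv2.contourArea(c)*step**2>minA:
            (a,b),(w,h),t=cv2.minAreaRect(c); cx,cy=a*step+x[0],b*step+y[0]
            g=q[np.hypot(q[:,0]-cx,q[:,1]-cy)<12]
            print('  c',round(cx,1),round(cy,1),'size',round(w,1),round(h,1),'ang',round(t,1),'z',np.median(g[:,2]).round(1) if len(g) else None)
print('pan lids');rects(P,(390,560),(150,230),(101,109.5),er=9)
print('rails');rects(P,(390,580),(140,230),(111,117),er=3,minA=150)
print('stand');rects(P,(370,490),(380,490),(61,71),er=5)
print('stand cheek'); 
for n,f in(('top','top0'),('scene','scene0')):
    Q=cloud(cam(n),np.load(f+'.npy')); print(n)
    rects(Q,(390,560),(140,240),(100,111),step=1.5,er=5); rects(Q,(370,490),(380,490),(56,72),step=2,er=3)
    rects(Q,(400,580),(20,240),(111,118),step=2,er=1,minA=100);rects(Q,(400,580),(20,120),(147,158),step=2,er=1,minA=100)
# lid corners from image edges: left tin lid in crop coords /4+off
c=cam('wrist')
pts=np.array([[80,95],[212,95],[215,190],[82,190],[290,95],[437,95],[437,190]])/4+[260,195]
print(atz(c,pts,106).round(1).tolist())
# rails upper (far +y) outer line ends, near
print(atz(c,np.array([[30,75],[485,75],[30,222],[475,225]])/4+[260,195],114).round(1).tolist())
print(atz(c,np.array([[300,32],[331,36],[326,67],[291,62]]),64).round(1).tolist())
E
```

```text
pan lids
  c 506.0 199.0 size 32.0 52.0 ang 90.0 z 107.2
  c 430.7 189.2 size 51.5 35.6 ang 9.0 z 107.1
rails
  c 465.5 219.1 size 152.3 7.1 ang 6.2 z 114.8
  c 442.0 164.3 size 94.8 5.8 ang 5.7 z 114.9
stand
  c 426.0 430.4 size 50.5 82.5 ang 85.6 z 65.7
stand cheek
top
  c 504.2 198.8 size 34.4 27.7 ang 5.2 z 104.9
  c 429.3 188.3 size 33.9 24.1 ang 10.3 z 105.2
  c 423.5 429.0 size 24.3 41.1 ang 85.0 z 63.2
  c 470.0 218.5 size 70.4 3.1 ang 5.0 z 113.7
  c 471.8 166.5 size 72.6 3.4 ang 6.3 z 112.8
  c 476.1 88.3 size 76.5 3.7 ang 5.5 z 150.4
  c 482.9 36.2 size 75.5 3.9 ang 5.7 z 149.4
scene
  c 506.2 196.2 size 34.5 24.0 ang 5.2 z 106.6
  c 430.8 189.2 size 34.6 24.2 ang 5.7 z 106.5
  c 424.9 430.9 size 25.3 40.9 ang 86.5 z 65.7
  c 470.9 219.2 size 71.4 3.7 ang 5.5 z 115.0
  c 476.0 136.6 size 73.5 33.7 ang 6.1 z 115.3
  c 476.0 90.7 size 76.5 3.6 ang 5.8 z 151.3
  c 483.0 38.2 size 75.4 3.7 ang 5.7 z 151.0
[[409.8, 204.0, 106.0], [454.2, 208.6, 106.0], [459.6, 175.2, 106.0], [414.1, 170.4, 106.0], [480.4, 211.4, 106.0], [529.9, 216.6, 106.0], [535.8, 183.1, 106.0]]
[[392.4, 211.1, 114.0], [542.1, 226.9, 114.0], [397.3, 159.9, 114.0], [548.3, 174.5, 114.0]]
[[410.5, 445.4, 64.0], [451.3, 445.0, 64.0], [450.0, 407.0, 64.0], [403.0, 408.2, 64.0]]
```

Request:
arm_command:
  motion:
    - {"offset": [-0.031,0.012,0],"spin": 0.0035}
    - {"offset": [-0.031,0.0115,0.045],"spin": 0}
    - {"offset": [0,0,0.06],"spin": 0}
    - {"offset": [0,0,0.06],"spin": 0}
    - {"offset": [0,0,0.06],"spin": 0}
  jaw: 0.06
  newtons: 20

```text
time_s: 5.2
ee_pos: [431.2, 189.3, 155.5]
ee_rot: [179.9, -0.0, 95.8]
force: [0.3, 0.8, -0.2]
gripper_width: 60.1
gripper_force: 0.0
```

Request:
arm_command:
  motion:
    - {"offset": [0,0,0.02],"spin": 0}
    - {"offset": [0,0,0.02],"spin": 0}
    - {"offset": [0,0,0.02],"spin": 0}
    - {"offset": [0,0,0.013],"spin": 0}
    - {"offset": [0,0,0],"spin": 0}

```text
time_s: 5.82
ee_pos: [430.7, 189.2, 83.3]
ee_rot: [-179.9, 0.0, 95.8]
force: [0.8, 0.5, -0.4]
gripper_width: 60.0
gripper_force: 0.0
```

Request:
arm_command:
  motion:
    - {"offset": [0,0,0],"spin": 0}
    - {"offset": [0,0,0],"spin": 0}
    - {"offset": [0,0,0],"spin": 0}
    - {"offset": [0,0,0],"spin": 0}
  jaw: 0.03

```text
time_s: 6.32
ee_pos: [431.5, 189.6, 84.3]
ee_rot: [179.9, -0.0, 95.8]
force: [0.4, 0.5, 0.6]
gripper_width: 50.5
gripper_force: 19.8
```

Request:
arm_command:
  motion:
    - {"offset": [0,0,-0.008],"spin": 0}
    - {"offset": [0,0,-0.014],"spin": 0}
    - {"offset": [0,0,-0.03],"spin": 0}
    - {"offset": [0,0,-0.042],"spin": 0}
    - {"offset": [0,0,-0.042],"spin": 0}

```text
time_s: 6.95
ee_pos: [430.7, 189.2, 221.9]
ee_rot: [180.0, 0.0, 95.8]
force: [0.4, -0.5, -2.6]
gripper_width: 50.6
gripper_force: 19.8
```

```bash
python3 - <<'E'
from h import *
for n in('top','scene'):
    P=cloud(cam(n),np.load(n+'0.npy')).reshape(-1,3)
    for lo,hi,l in((160,180,'mill'),(100,125,'jar')):
        m=(P[:,2]>lo)&(P[:,2]<hi)&(P[:,0]>555)&(P[:,0]<760)&(P[:,1]>-60)&(P[:,1]<200); q=P[m]
        print(n,l,len(q),np.percentile(q,[5,50,95],axis=0).round().tolist())
for t in('mill','honey_jar'):
    for n in('top','scene'):
        for b in env.pinpoint(n,t)[:2]: print(t,n,round(b['score'],2),atz(cam(n),[b['location']],0).round().tolist())
print(env.state()['force'],env.state()['ee_pos'])
E
```

```text
top mill 17 [[695.0, -59.0, 163.0], [754.0, -51.0, 167.0], [759.0, 198.0, 178.0]]
top jar 662 [[652.0, -55.0, 103.0], [683.0, 119.0, 108.0], [752.0, 154.0, 121.0]]
scene mill 46 [[699.0, -59.0, 161.0], [754.0, -52.0, 171.0], [759.0, 199.0, 180.0]]
scene jar 802 [[651.0, -55.0, 103.0], [683.0, 121.0, 109.0], [753.0, 184.0, 121.0]]
mill top 0.89 [[708.0, 196.0, 0.0]]
mill scene 0.74 [[709.0, 203.0, 0.0]]
honey_jar scene 0.96 [[678.0, 138.0, 0.0]]
[ 0.03493929 -0.62845442 -3.05673597] [430.90951915 189.30272175 220.5969651 ]
```

Request:
arm_command:
  motion:
    - {"offset": [-0.044,0.025,0],"spin": 0}
    - {"offset": [-0.044,0.025,0],"spin": 0}
    - {"offset": [-0.042,0.025,0],"spin": 0.002}
    - {"offset": [0,0,0.02],"spin": 0}
    - {"offset": [0,0,0.022],"spin": 0}

```text
time_s: 7.78
ee_pos: [517.9, 66.7, 175.5]
ee_rot: [-179.8, 0.0, 95.6]
force: [0.6, 0.5, -3.2]
gripper_width: 50.5
gripper_force: 19.8
```

Request:
arm_command:
  motion:
    - {"offset": [0,0,0.015],"spin": 0}
    - {"offset": [0,0,0.015],"spin": 0}
    - {"offset": [0,0,0.015],"spin": 0}
    - {"offset": [0,0,0],"spin": 0}

```text
time_s: 8.28
ee_pos: [518.0, 67.7, 131.7]
ee_rot: [-179.8, 0.0, 95.7]
force: [0.2, -0.3, -1.6]
gripper_width: 50.5
gripper_force: 19.8
```

Request:
arm_command:
  motion:
    - {"offset": [0,0,0.012],"spin": 0}
    - {"offset": [0,0,0.01],"spin": 0}
    - {"offset": [0,0,0.006],"spin": 0}
    - {"offset": [0,0,0.005],"spin": 0}
    - {"offset": [0,0,0],"spin": 0}

```text
time_s: 8.9
ee_pos: [518.7, 67.7, 99.7]
ee_rot: [-180.0, 0.0, 95.7]
force: [-0.8, 0.4, 0.2]
gripper_width: 50.9
gripper_force: 19.8
```

Request:
arm_command:
  motion:
    - {"offset": [0,0,0],"spin": 0}
    - {"offset": [0,0,0],"spin": 0}
    - {"offset": [0,0,0],"spin": 0}

```text
time_s: 9.28
ee_pos: [518.8, 67.7, 100.1]
ee_rot: [180.0, 0.0, 95.7]
force: [-1.5, 0.4, -0.7]
gripper_width: 50.3
gripper_force: 19.8
```

Request:
arm_command:
  motion:
    - {"offset": [0,0,0],"spin": 0}
    - {"offset": [0,0,0],"spin": 0}
    - {"offset": [0,0,-0.015],"spin": 0}
    - {"offset": [0,0,-0.04],"spin": 0}
    - {"offset": [0,0,-0.06],"spin": 0}
  jaw: 0.06

```text
time_s: 9.9
ee_pos: [518.1, 67.6, 215.9]
ee_rot: [-179.9, 0.0, 95.7]
force: [1.6, 0.1, 0.6]
gripper_width: 59.9
gripper_force: 0.0
```

Request:
arm_command:
  motion:
    - {"offset": [0.06,-0.012,0],"spin": 0}
    - {"offset": [0.06,-0.012,0],"spin": 0}
    - {"offset": [0.06,-0.012,0],"spin": 0}
    - {"offset": [0.06,-0.012,0],"spin": 0}
    - {"offset": [0.06,-0.012,0],"spin": 0}

```text
time_s: 10.52
ee_pos: [428.8, 362.2, 216.4]
ee_rot: [179.9, -0.1, 95.7]
force: [1.2, 0.0, -0.7]
gripper_width: 59.9
gripper_force: 0.0
```

Request:
arm_command:
  motion:
    - {"offset": [0.06,0.0,-0.01],"spin": 0}
    - {"offset": [0,0,-0.03],"spin": -0.1745}
    - {"offset": [0,0,-0.03],"spin": -0.1745}
    - {"offset": [0,0,-0.03],"spin": -0.1745}
    - {"offset": [0,0,0],"spin": -0.1745}

```text
time_s: 11.15
ee_pos: [424.1, 420.8, 319.2]
ee_rot: [179.6, 0.0, 136.0]
force: [0.3, 0.5, -0.5]
gripper_width: 59.9
gripper_force: 0.0
```

Request:
arm_command:
  motion:
    - {"offset": [0,0,0],"spin": -0.1745}
    - {"offset": [0,0,0],"spin": -0.1745}
    - {"offset": [0,0,0],"spin": -0.1745}
    - {"offset": [0,0,0],"spin": -0.1745}
    - {"offset": [0,0,0],"spin": 0}
  jaw: 0.052

```text
time_s: 11.78
ee_pos: [423.4, 419.9, 316.0]
ee_rot: [179.9, 0.1, 175.6]
force: [0.1, 0.4, -0.5]
gripper_width: 52.3
gripper_force: 0.0
```

```bash
cat > m.py <<'E'
from w import *
def rects(P,x,y,z,step=1.0,minA=400,er=5):
    q=P.reshape(-1,3); m=(q[:,0]>x[0])&(q[:,0]<x[1])&(q[:,1]>y[0])&(q[:,1]<y[1])&(q[:,2]>z[0])&(q[:,2]<z[1])
    q=q[m]; im=np.zeros((int((y[1]-y[0])/step)+1,int((x[1]-x[0])/step)+1),np.uint8)
    im[((q[:,1]-y[0])/step).astype(int),((q[:,0]-x[0])/step).astype(int)]=255
    im=cv2.morphologyEx(im,cv2.MORPH_CLOSE,np.ones((5,5))); im=cv2.morphologyEx(im,cv2.MORPH_OPEN,np.ones((er,er)))
    for c in cv2.findContours(im,cv2.RETR_EXTERNAL,cv2.CHAIN_APPROX_NONE)[0]:
        if cv2.contourArea(c)*step**2>minA:
            (a,b),(w,h),t=cv2.minAreaRect(c); cx,cy=a*step+x[0],b*step+y[0]
            g=q[np.hypot(q[:,0]-cx,q[:,1]-cy)<12]
            print('  c',round(cx,1),round(cy,1),'size',round(w*step,1),round(h*step,1),'ang',round(t,1),'z',np.median(g[:,2]).round(1) if len(g) else None)
def pans(tag,n='scene'):
    c,p,D,P=snap(tag,n); q=P.reshape(-1,3)
    for lab,y0 in(('left rails',192.8),('right rails',63.4)):
        u=(q-[468 if y0>100 else 480.5,y0,0]); ca,sa=np.cos(.0995),np.sin(.0995)
        X=u[:,0]*ca+u[:,1]*sa; Y=-u[:,0]*sa+u[:,1]*ca
        for l,m in(('rail',(abs(X)<70)&(abs(abs(Y)-26)<5)),('near',(abs(X+38)<15)&(abs(Y)<9)),('far',(abs(X-38)<15)&(abs(Y)<9))):
            z=q[m,2]; z=z[(z>30)&(z<165)]; h,e=np.histogram(z,np.arange(30,166,2)); k=h.argsort()[::-1][:5]
            print(n,lab,l,'p95',np.percentile(z,[50,95]).round(1) if len(z) else None,[(int(e[i]),int(h[i])) for i in k])
E
python3 - <<'E'
from m import *
print(env.state()['ee_pos'],env.state()['ee_rot'],env.state()['time_s'])
pans('s1'); pans('t1','top')
c,p,D,P=snap('w2'); rects(P,(370,490),(380,490),(61,71)); rects(P,(390,460),(410,450),(61,71),er=9)
for b in env.boxes_of('wrist','tin_3')[:3]: print(b)
E
```

```text
[423.38249557 419.91433467 315.97284694] [1.79947830e+02 5.58326236e-02 1.75565324e+02] 11.775
scene left rails rail p95 [138.6 141.3] [(138, 21), (140, 9), (136, 9), (108, 6), (106, 4)]
scene left rails near p95 None [(162, 0), (160, 0), (158, 0), (156, 0), (154, 0)]
scene left rails far p95 None [(162, 0), (160, 0), (158, 0), (156, 0), (154, 0)]
scene right rails rail p95 [125.1 128.8] [(126, 145), (124, 112), (62, 61), (128, 57), (64, 49)]
scene right rails near p95 [64.2 67.3] [(64, 45), (62, 45), (66, 10), (60, 7), (68, 2)]
scene right rails far p95 [119.4 121.3] [(118, 45), (120, 35), (116, 22), (114, 4), (122, 1)]
top left rails rail p95 [134.4 140.1] [(136, 118), (138, 64), (134, 62), (106, 42), (74, 35)]
top left rails near p95 [75.3 79.2] [(74, 27), (76, 26), (72, 15), (78, 7), (70, 5)]
top left rails far p95 [129.7 132.4] [(128, 35), (130, 32), (126, 13), (132, 6), (122, 3)]
top right rails rail p95 [ 95.1 127.4] [(124, 96), (94, 88), (126, 79), (96, 70), (92, 60)]
top right rails near p95 [63.  66.9] [(60, 22), (62, 22), (64, 20), (66, 9), (58, 8)]
top right rails far p95 [117.8 120.8] [(116, 35), (118, 27), (120, 14), (114, 9), (112, 4)]
  c 425.8 430.4 size 49.7 81.8 ang 85.0 z 65.7
  c 425.0 430.0 size 40.0 70.0 ang 90.0 z 65.7
{'bbox': [193.0, 29.0, 245.1, 73.3], 'score': 0.86}
{'bbox': [270.2, 167.7, 300.2, 211.6], 'score': 0.81}
{'bbox': [162.3, 200.5, 212.6, 246.9], 'score': 0.79}
```

View pics/w2.png

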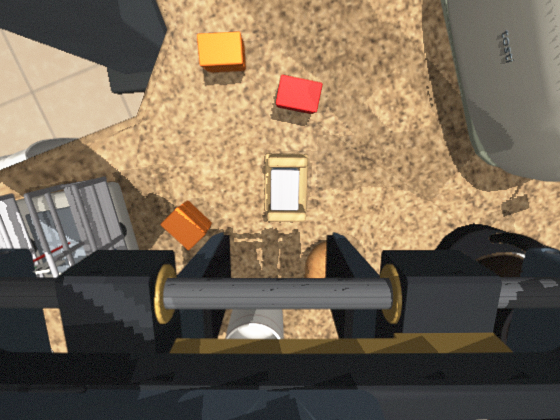

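Request:
arm_command:
  motion:
    - {"offset": [-0.0017,0.0106,0.03],"spin": 0}
    - {"offset": [0,0,0.06],"spin": 0}
    - {"offset": [0,0,0.06],"spin": 0}
    - {"offset": [0,0,0.04],"spin": 0}
    - {"offset": [0,0,0.02],"spin": 0}

```text
time_s: 12.6
ee_pos: [424.8, 429.4, 102.2]
ee_rot: [-179.8, -0.2, 175.6]
force: [-0.1, -0.3, 0.3]
gripper_width: 51.6
gripper_force: 0.0
```

Request:
arm_command:
  motion:
    - {"offset": [0,0,0.02],"spin": 0}
    - {"offset": [0,0,0.02],"spin": 0}
    - {"offset": [0,0,0.015],"spin": 0}
    - {"offset": [0,0,0.01],"spin": 0}
    - {"offset": [0,0,0],"spin": 0}

```text
time_s: 13.22
ee_pos: [425.7, 430.2, 39.4]
ee_rot: [-179.9, -0.0, 175.7]
force: [0.5, -0.2, 0.5]
gripper_width: 51.9
gripper_force: 0.0
```

Request:
arm_command:
  motion:
    - {"offset": [0,0,0],"spin": 0}
    - {"offset": [0,0,0],"spin": 0}
    - {"offset": [0,0,0],"spin": 0}
    - {"offset": [0,0,0],"spin": 0}
    - {"offset": [0,0,0],"spin": 0}
  jaw: 0.02

```text
time_s: 13.85
ee_pos: [426.1, 430.4, 40.6]
ee_rot: [180.0, 0.0, 175.7]
force: [-0.7, -2.3, 5.9]
gripper_width: 33.8
gripper_force: 20.0
```

Request:
arm_command:
  motion:
    - {"offset": [0,0,-0.015],"spin": 0}
    - {"offset": [0,0,-0.03],"spin": 0}
    - {"offset": [0,0,-0.04],"spin": 0}
    - {"offset": [0.022,-0.044,0],"spin": 0}
    - {"offset": [0.022,-0.044,0],"spin": 0}

```text
time_s: 14.48
ee_pos: [374.9, 345.4, 125.7]
ee_rot: [179.9, 0.1, 175.7]
force: [0.2, -0.8, -0.4]
gripper_width: 34.1
gripper_force: 20.0
```

Request:
arm_command:
  motion:
    - {"offset": [0,0,0.02],"spin": -0.1745}
    - {"offset": [0,0,0.03],"spin": 0}
    - {"offset": [0,0,0.02],"spin": 0}
    - {"offset": [0,0,0.014],"spin": 0}
    - {"offset": [0,0,0],"spin": 0}

```text
time_s: 15.1
ee_pos: [375.0, 345.7, 40.4]
ee_rot: [-179.9, -0.1, -174.3]
force: [0.1, -0.1, -1.3]
gripper_width: 33.8
gripper_force: 20.0
```

Request:
arm_command:
  motion:
    - {"offset": [0,0,0.005],"spin": 0}
    - {"offset": [0,0,0.003],"spin": 0}
    - {"offset": [0,0,0.0015],"spin": 0}
    - {"offset": [0,0,0],"spin": 0}
    - {"offset": [0,0,0],"spin": 0}

```text
time_s: 15.72
ee_pos: [375.4, 346.0, 31.5]
ee_rot: [180.0, 0.0, -174.3]
force: [0.1, 0.4, -1.4]
gripper_width: 34.1
gripper_force: 20.0
```

Request:
arm_command:
  motion:
    - {"offset": [0,0,0.001],"spin": 0}
    - {"offset": [0,0,0.0005],"spin": 0}
    - {"offset": [0,0,0],"spin": 0}
    - {"offset": [0,0,0],"spin": 0}

```text
time_s: 16.23
ee_pos: [375.5, 346.0, 30.6]
ee_rot: [180.0, 0.0, -174.3]
force: [-0.9, -0.8, 5.1]
gripper_width: 33.4
gripper_force: 20.0
```

Request:
arm_command:
  motion:
    - {"offset": [0,0,0],"spin": 0}
    - {"offset": [0,0,0],"spin": 0}
    - {"offset": [0,0,-0.02],"spin": 0}
    - {"offset": [0,0,-0.05],"spin": 0}
    - {"offset": [0,0,-0.05],"spin": 0}
  jaw: 0.05

```text
time_s: 16.85
ee_pos: [375.1, 345.7, 150.8]
ee_rot: [-180.0, -0.1, -174.3]
force: [0.5, -0.3, -0.2]
gripper_width: 50.1
gripper_force: 0.0
```

Request:
arm_command:
  motion:
    - {"offset": [0,0,0],"spin": 0.1745}
    - {"offset": [0,0,0],"spin": 0.1745}
    - {"offset": [0,0,0],"spin": 0.1745}
    - {"offset": [0,0,0],"spin": 0.1745}
    - {"offset": [0,0,0],"spin": 0.1745}
  jaw: 0.07

```text
time_s: 17.48
ee_pos: [375.3, 345.8, 149.7]
ee_rot: [-180.0, 0.0, 135.4]
force: [-0.1, 0.2, 0.0]
gripper_width: 70.2
gripper_force: 0.0
```

Request:
arm_command:
  motion:
    - {"offset": [0,0,0],"spin": 0.1745}
    - {"offset": [0,0,0],"spin": 0.1745}
    - {"offset": [0,0,0],"spin": 0.1745}
    - {"offset": [0,0,0],"spin": 0.1745}
    - {"offset": [0,0,0],"spin": 0}

```text
time_s: 18.1
ee_pos: [375.3, 345.8, 149.7]
ee_rot: [-180.0, 0.0, 95.8]
force: [-0.1, 0.2, -0.0]
gripper_width: 70.2
gripper_force: 0.0
```

```bash
python3 - <<'E'
from m import *
print(env.state()['ee_pos'],env.state()['ee_rot'],env.state()['time_s'])
for n in('scene','top','wrist'):
    c,p,D,P=snap('q_'+n,n); print(n); rects(P,(330,430),(300,395),(46,60),step=1 if n=='wrist' else 2,er=3)
E
```

```text
[375.31185308 345.84079812 149.6784596 ] [-1.79984212e+02  1.83510777e-02  9.58197976e+01] 18.1
scene
top
wrist
  c 374.8 345.2 size 51.4 36.2 ang 5.9 z 55.6
```

Request:
arm_command:
  motion:
    - {"offset": [0,0,0.03],"spin": 0}
    - {"offset": [0,0,0.03],"spin": 0}
    - {"offset": [0,0,0.03],"spin": 0}
    - {"offset": [0,0,0.02],"spin": 0}
    - {"offset": [0,0,0.0085],"spin": 0}

```text
time_s: 18.88
ee_pos: [374.9, 345.5, 30.3]
ee_rot: [-179.9, 0.1, 95.8]
force: [0.7, -0.5, -0.0]
gripper_width: 70.0
gripper_force: 0.0
```

Request:
arm_command:
  motion:
    - {"offset": [0,0,0],"spin": 0}
    - {"offset": [0,0,0],"spin": 0}
    - {"offset": [0,0,0],"spin": 0}
    - {"offset": [0,0,0],"spin": 0}
    - {"offset": [0,0,0],"spin": 0}
  jaw: 0.03

```text
time_s: 19.5
ee_pos: [375.8, 346.3, 32.2]
ee_rot: [179.9, -0.1, 95.7]
force: [-1.1, -0.4, 5.6]
gripper_width: 49.7
gripper_force: 20.0
```

Request:
arm_command:
  motion:
    - {"offset": [0,0,-0.015],"spin": 0}
    - {"offset": [0,0,-0.04],"spin": 0}
    - {"offset": [0,0,-0.06],"spin": 0}
    - {"offset": [0,0,-0.055],"spin": 0}
    - {"offset": [0,0,0],"spin": 0}

```text
time_s: 20.12
ee_pos: [377.3, 347.6, 206.6]
ee_rot: [179.5, -0.4, 95.7]
force: [0.3, 0.3, -2.0]
gripper_width: 49.8
gripper_force: 20.0
```

Request:
arm_command:
  motion:
    - {"offset": [-0.054,0.0131,0],"spin": 0}
    - {"offset": [-0.054,0.0131,0],"spin": 0}
    - {"offset": [-0.053,0.0131,0],"spin": 0}
    - {"offset": [0,0,0],"spin": 0}
    - {"offset": [0,0,0],"spin": 0}

```text
time_s: 20.75
ee_pos: [429.8, 189.6, 200.7]
ee_rot: [-179.9, 0.0, 95.7]
force: [-0.2, 1.3, -0.8]
gripper_width: 49.8
gripper_force: 20.0
```

Request:
arm_command:
  motion:
    - {"offset": [0,0,0.025],"spin": 0}
    - {"offset": [0,0,0.015],"spin": 0}
    - {"offset": [0,0,0.015],"spin": 0}
    - {"offset": [0,0,0.015],"spin": 0}
    - {"offset": [0,0,0],"spin": 0}

```text
time_s: 21.38
ee_pos: [429.0, 190.5, 130.2]
ee_rot: [-179.8, 0.0, 95.8]
force: [-0.1, -0.2, -1.8]
gripper_width: 50.1
gripper_force: 20.0
```

Request:
arm_command:
  motion:
    - {"offset": [0,0,0.012],"spin": 0}
    - {"offset": [0,0,0.008],"spin": 0}
    - {"offset": [0,0,0.006],"spin": 0}
    - {"offset": [0,0,0.003],"spin": 0}
    - {"offset": [0,0,0],"spin": 0}

```text
time_s: 22.0
ee_pos: [430.4, 189.6, 102.3]
ee_rot: [-180.0, 0.0, 95.7]
force: [-0.4, 0.2, 0.5]
gripper_width: 49.9
gripper_force: 20.0
```

Request:
arm_command:
  motion:
    - {"offset": [0,0,0],"spin": 0}
    - {"offset": [0,0,0],"spin": 0}
    - {"offset": [0,0,0],"spin": 0}

```text
time_s: 22.38
ee_pos: [430.5, 189.5, 102.5]
ee_rot: [180.0, 0.0, 95.7]
force: [-0.6, -0.4, -0.2]
gripper_width: 50.2
gripper_force: 20.0
```

Force is near zero, so the pan now carries the tin. I'll release, retreat towards the robot's left, and check.

Request:
arm_command:
  motion:
    - {"offset": [0,0,0],"spin": 0}
    - {"offset": [0,0,0],"spin": 0}
    - {"offset": [0,0,0],"spin": 0}
    - {"offset": [0,0,-0.015],"spin": 0}
    - {"offset": [0,0,-0.04],"spin": 0}
  jaw: 0.06

```text
time_s: 23.0
ee_pos: [429.2, 189.1, 156.5]
ee_rot: [-179.7, 0.1, 95.7]
force: [0.3, 0.2, 0.2]
gripper_width: 59.8
gripper_force: 0.0
```

Request:
arm_command:
  motion:
    - {"offset": [0,0,-0.06],"spin": 0}
    - {"offset": [0.06,0,-0.01],"spin": 0}
    - {"offset": [0.06,0,0],"spin": 0}
    - {"offset": [0.06,0,0],"spin": 0}
    - {"offset": [0,0,0],"spin": 0}

```text
time_s: 23.62
ee_pos: [412.0, 372.2, 226.9]
ee_rot: [-180.0, -0.0, 96.0]
force: [0.9, -0.2, -0.1]
gripper_width: 59.8
gripper_force: 0.0
```

Request:
arm_command:
  motion:
    - {"offset": [0,0,0],"spin": 0}
    - {"offset": [0,0,0],"spin": 0}
    - {"offset": [0,0,0],"spin": 0}
    - {"offset": [0,0,0],"spin": 0}
    - {"offset": [0,0,0],"spin": 0}

```text
time_s: 24.25
ee_pos: [412.7, 368.4, 227.5]
ee_rot: [180.0, 0.0, 95.7]
force: [0.2, 0.3, -0.8]
gripper_width: 60.0
gripper_force: 0.0
```

```bash
python3 - <<'E'
from m import *
pans('s2'); pans('t2','top')
a=cv2.imread('pics/s2.png')[185:295,260:410]; b=cv2.imread('pics/t2.png')[150:245,300:410]
a=cv2.resize(a,(480,352),interpolation=2); b=cv2.resize(b,(407,352),interpolation=2)
cv2.imwrite('pics/fin.png',cv2.resize(np.hstack([a,b]),None,fx=.9,fy=.9))
E
```

```text
scene left rails rail p95 None [(162, 0), (160, 0), (158, 0), (156, 0), (154, 0)]
scene left rails near p95 None [(162, 0), (160, 0), (158, 0), (156, 0), (154, 0)]
scene left rails far p95 None [(162, 0), (160, 0), (158, 0), (156, 0), (154, 0)]
scene right rails rail p95 [131.2 135.3] [(132, 122), (130, 75), (134, 41), (70, 33), (68, 30)]
scene right rails near p95 [69.8 71.6] [(68, 7), (70, 4), (72, 1), (158, 0), (160, 0)]
scene right rails far p95 [124.6 127.7] [(124, 50), (122, 28), (126, 24), (120, 4), (128, 3)]
top left rails rail p95 [129.  134.7] [(130, 91), (132, 81), (102, 45), (128, 44), (100, 32)]
top left rails near p95 [124.1 127.7] [(122, 28), (124, 27), (126, 18), (120, 15), (118, 3)]
top left rails far p95 [123.5 126.6] [(122, 28), (124, 28), (120, 21), (126, 8), (118, 3)]
top right rails rail p95 [100.6 132.9] [(130, 105), (100, 85), (128, 70), (98, 67), (132, 67)]
top right rails near p95 [68.5 71.7] [(68, 30), (66, 24), (70, 15), (64, 10), (72, 3)]
top right rails far p95 [123.5 126.5] [(122, 35), (124, 26), (120, 12), (126, 7), (118, 5)]
```

View pics/fin.png

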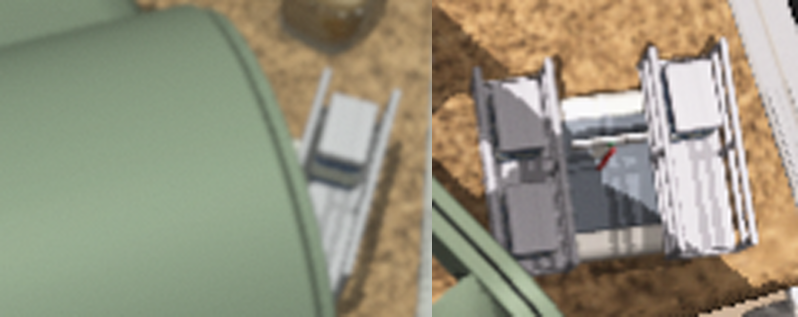

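The crop shows two tins upright in the left pan, lids at (520,120) and (533,215), and one in the right pan at (693,95). The left lids read z≈123.5–124 and the right 123.5, so the balance is level.

```bash
python3 -c "
from workcell import env
print(env.job_done())"
```

```text
the job is handed in; nothing more can be done
None
```

All three tins stand upright on the balance, the heavy one alone in the right pan and the two lighter ones in the left; the pans measured level to about 0.5 mm before I handed the job in at roughly 24 s, and no verdict came back.

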